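Close the inspection cell and hold its cam stage at full lift

TASK

Close the red window lid of the inspection cell fully, without slamming it; only then swing the red-knobbed cam lever on its side up from its stop until it stands straight up, where the cam lifts the specimen stage highest. The lever springs back and the lift falls off past the top, so finish with the gripper's fingers still holding the lever upright: do not let go. Leave the specimen upright on its stage and the other things on the bench where they are.

Things in the scene. Friction and masses are not known exactly. Their poses are not given: they have to be found in the camera images.
- fixture: Inspection cell fixed to the bench. Origin: on the bench under the centre of its grey box; x away from robot at yaw 0, z up. Box 130 x 130 mm, rim 102 mm above the bench. Base plate x +-75, y -195 to +85, 12 mm thick. On the box's -y side: brass cam disc (to y -108), 58 mm tall bearing post (x +-12, y -124 to -112) and the cam lever. The cam raises a stage plate in the box.
- lid (a joint): Hinge of the lid (rad): 0 closed on the rim, positive open, pi/2 upright, stop at 1.9. The lid opens away from the robot (fixture +x). Its hinge is stiff: it stays at any angle, and closes with a push of about 1 to 2 N at the free edge.
- lid_hinge (a point): Middle of the lid's hinge line, which runs along the fixture's y, 65 mm to +x of the fixture's origin and 102 mm above the bench.
- lid_tab (a point): Centre of the outer (upper when closed) face of the black tab on the lid's free edge, 138 mm from the hinge line; turns with the lid. x: from free edge to hinge, z: out of the outer face. The lid is red with a clear window, 130 mm wide, 8 mm thick, 130 mm from hinge to edge; the tab, 60 mm wide, 8 mm thick, continues it to 147 mm.
- cam_lever (a joint): Cam lever angle (rad) about the fixture's y. 0: level, pointing to the fixture's -x (to the robot), on its stop; grows as it rises. pi/2: straight up, the cam's highest lift; beyond, the lift falls; stop at 2.0. A spring drives it back to 0: 3 to 4 N at the knob holds it upright, about 1 to 2 N near the stop.
- cam_axle (a point): Pivot of the cam lever in the plane in which the lever swings: x = 0, y = -145, z = 45 mm in the fixture's frame. The axle runs along the fixture's y.
- lever_handle: Handle of the cam lever: red cylindrical knob, 26 mm diameter, 30 mm long, its axis along the fixture's y (flat ends 30 mm apart), on a 10 mm steel rod. Origin: the centre of the knob, 85 mm from the axle's centre line. The knob is clear on both flat ends and spins freely on the rod, so it can turn between the fingers.
- stage (a joint): Lift of the stage plate in the box (m), driven by the cam: 0 with the lever on its stop, about 0.010 (its highest) with the lever straight up.
- specimen: Blue resin specimen, 25 mm diameter, 14 mm tall, with a copper spot on top, lying loose on the stage in the box. Origin: centre of its underside, 71 mm above the bench when the stage is down.
- dish: Bystander: closed glass dish, 60 mm across, 14 mm tall, standing beside the fixture; leave it alone. Origin: centre of its underside.
- jar: Bystander: small jar with green cap, 40 mm across, 55 mm tall, standing beside the fixture; leave it alone. Origin: centre of its underside.
- rinse_bottle: Bystander: white bottle with blue cap, 72 mm across, 170 mm tall; leave it alone. Origin: centre of its underside.
- driver: Bystander: screwdriver lying on the bench, 160 mm long; leave it alone.
- beaker: Bystander: glass cup, 68 mm across, 80 mm tall; leave it alone. Origin: centre of its underside.
- notebook: Bystander: white notebook 150 x 210 x 12 mm lying flat; leave it alone. Origin: centre of its underside.
- spanner: Bystander: wrench lying on the bench, 140 mm long; leave it alone.

How it is judged:
By the outcome, as a careful person would: the job done as asked, in the order asked, and still so for the second after the job is handed in, while the arm keeps its last pose, push and grip.
It also fails if it takes over 48 s, if anything falls off the work surface, if the arm or the gripper's body presses on something with over 40 N, if the wrist force passes 120 N, or if a joint passes its speed limit or range.

ROBOT

A 6-joint arm with a two-finger parallel gripper is mounted at the origin on the work surface. World frame = base frame: x ahead of the robot, y to its left, z up, the work surface at z = 0. Lengths are in m, angles in rad, forces in N, time in s.
With the tool pointing down it reaches from about 0.375 to 0.9 m from the base axis. Payload 3.1 kg.
Tool frame: the origin (TCP) lies where the fingers leave the gripper's body, on its centre line; the fingertips stand manip.tip_reach ahead of it and the grasp point (between the pads) lies 54 mm ahead of it (manip.tip_reach is the distance from the TCP to the fingertips, in m); z points along the fingers, y is the direction in which the jaws open and shut (so a half turn about z gives the same grasp; the last joint's range is limited). The gripper opens to 85 mm and grips with 20 to 120 N. Pads are 22 mm wide; open, the fingers measure 114 mm over their backs; the gripper's body (76 mm by 85 mm) begins 54 mm behind the grasp point. The pads swing forward as they close: fully open they stand 13 mm farther back than shut.
Start: joints at [1.089, 0.527, 1.433, -0, 1.181, -0.178], TCP at [0.187, 0.596, 0.304] pointing down, gripper open.
Joint ranges: [-3.08, 3.08], [-0.75, 2.2], [0.22, 2.44], [-1.43, 4.57], [0, 2.65], [-2.85, 2.85]. Speed limits (rad/s): [2.79, 2.79, 3.14, 3.14, 3.14, 3.14].

INTERFACE

Orientations are given as a unit quaternion [x, y, z, w].
In Python, from station import manip, cams, order gives the robot as it stands. The module is installed in compiled form; this text tells all that it offers.
- The arm moves only by the tool drive_tool, never from a script. Its arguments are lists of equal length, an entry for each row: "linear": the shift along the tool's x, y, z in mm, a list of three; "rot": the turn, a rotation vector about the tool's x, y, z in degrees, a list of three; "hand": the finger opening in mm, from 0 to 85.4. A call has 1 to 20 rows; each row shifts and turns the pose as measured when the row begins, along the tool's axes as they then stand; what a row does not reach is not made up. A row lasts 1/12 s, in which the tool goes at most 41.7 mm and 7.16 degrees, less where a joint would pass 70% of its speed; a pose out of reach is approached as far as the arm can. A call with a gripper value outside its range is refused whole. The fingers move at their own pace and stop on an object; "force" is the grip in N (left out, the last holds). Time passes only in rows, so rows that do not move let the fingers close. It gives the time, the measured TCP pose, the force and the opening at its end, in the units of the state.
- manip.sense(): the state, without advancing time (a new reading comes with each control period).
- cams.snapshot(name): name is "scene" or "top" or "wrist"; returns the picture (480x640x3 uint8, red, green, blue); there is no depth.
- cams.camera_model(name): a dict with "vfov" (degrees; the focal length in pixels is half the picture's height over the tangent of half this angle, whatever the lens; pixels are square), "cx", "cy" (the principal point, pixels), "k1" (the pictures are not rectified: a ray, as slopes to the right and down, at radius r is drawn at 1 + k1 r^2 times it, then the intrinsics apply), "rvec" (rotation vector, rad) and "tvec" (3), from world to camera coordinates, as OpenCV has them. Camera axes: x right, y down, z forward; pixel columns grow to the right and rows downward; lengths in m; the calibration is good to about 2 mm. A picture is of the moment at which its call begins: read the wrist's pose just before it. camera_model takes no time and is no camera call; for the wrist camera it gives the pose at the moment of the call.
- order.sign_off(): hands the job in, once; it reports no verdict.
Trained networks look in the newest picture that a camera, given by its name, has taken for a name from the list of things; names that differ only in an ending like _2 or _b are one class to them, and where a whole thing is asked for, a point or a joint stands for the part that bears it (a point fixed in the world has none). Each returns a list of dicts, best first, with "score" (0 to 1); they miss things now and then, are a little off and sometimes report something else, mostly with a low value. They report only what shows in the picture. A call takes as long as a camera call.
- cams.regions_of(label, camera): "pixels" (480x640 bool, what is visible of it) and "rect" ([left, top, right, bottom] in pixels, round what is visible of it).
- cams.spot_point(label, camera): "at" ([column, row] in pixels: a listed point, or the origin of a listed thing).
The state is a dict: "t": time; "q": joint angles; "qd": joint speeds; "tau": joint torques, N m; "tcp_pos": TCP position; "tool_rot": TCP orientation; "force": force on the tool from outside, world axes, zero at the start; "ft_torque": the same for the moment, N m; "finger_gap": opening from 0.0 (shut) to 1.0 (fully open).
Only numpy, scipy, OpenCV 4.12 (cv2) and the standard library are available. Lean on these libraries where they do the work, as an engineer would, in place of code of your own. Each camera call takes 0.05 s, during which the arm holds its last target. There are 200 camera calls.

## Working session

There is one attempt and no reset: what is moved stays moved. The work goes in short steps, Python scripts to look and compute and a tool call to move; the robot and the scene stay as the last step left them, time stands still between calls to the robot, and variables do not carry over. Pictures are saved under pics/ and viewed, about 8 in all and at most 12, crops included, and the job is handed in when it is done.

Besides the shell and the picture viewer there is one more tool, called after "Call:" as a command line: name --argument value ..., lists and objects as JSON in quotes. drive_tool: Moves the arm, as the interface text tells. Its arguments: {"type":"object","properties":{"linear":{"type":"array","items":{"type":"array","items":{"type":"number"}}},"rot":{"type":"array","items":{"type":"array","items":{"type":"number"}}},"hand":{"type":"array","items":{"type":"number"}},"force":{"type":"number"}},"required":["linear","rot","hand"]}

```bash
mkdir -p pics; cat > h.py <<'E'
import numpy as np, cv2
from scipy.spatial.transform import Rotation as R
from station import manip, cams, order
def model(n):
    m=cams.camera_model(n); f=240/np.tan(np.radians(m["vfov"])/2)
    return m,f,R.from_rotvec(np.array(m["rvec"])).as_matrix(),np.array(m["tvec"])
def ray(n,px,M=None):
    m,f,Rm,t=M or model(n)
    d=np.array([(px[0]-m["cx"])/f,(px[1]-m["cy"])/f]); u=d.copy()
    for _ in range(20): u=d/(1+m["k1"]*(u@u))
    v=Rm.T@np.array([u[0],u[1],1]); return -Rm.T@t, v/np.linalg.norm(v)
def proj(n,P,M=None):
    m,f,Rm,t=M or model(n); c=Rm@np.array(P)+t; u=c[:2]/c[2]; u=u*(1+m["k1"]*(u@u))
    return np.array([m["cx"],m["cy"]])+f*u
def atz(n,px,z,M=None):
    o,v=ray(n,px,M); return o+v*(z-o[2])/v[2]
def tri(obs):
    A=np.zeros((3,3));b=np.zeros(3)
    for o,v in obs:
        Q=np.eye(3)-np.outer(v,v);A+=Q;b+=Q@o
    return np.linalg.solve(A,b)
E
python3 - <<'E'
from h import *
s=manip.sense(); print(manip.tip_reach,{k:np.round(v,3) for k,v in s.items() if k in("t","tcp_pos","tool_rot","force","finger_gap")})
im=[]
for n in("scene","top"):
    a=cams.snapshot(n); cv2.imwrite(f"pics/{n}0.png",a[:,:,::-1])
    print(n,"cam at",ray(n,(320,240))[0].round(3))
    for l in("lid_hinge","lid_tab","cam_axle","lever_handle","specimen","fixture","jar","dish","rinse_bottle","beaker"):
        r=cams.spot_point(l,n); print(l,[(np.round(x["at"],1),round(x["score"],2)) for x in r[:2]])
E
```

```text
0.0726 {'t': np.float64(0.0), 'tcp_pos': array([0.187, 0.596, 0.303]), 'tool_rot': array([ 0.151,  0.988, -0.001, -0.   ]), 'force': array([-0.834,  0.02 , -0.368]), 'finger_gap': np.float64(0.997)}
scene cam at [1.125 0.636 0.974]
lid_hinge [(array([315.7, 310.1]), 0.59), (array([319.8, 264.5]), 0.32)]
lid_tab [(array([321.5, 266.1]), 0.87)]
cam_axle [(array([299.3, 276.4]), 0.84)]
lever_handle [(array([320.2, 260.1]), 0.55)]
specimen []
fixture [(array([335.5, 317.4]), 0.58)]
jar [(array([358.2, 373.5]), 0.72), (array([314.3, 308.7]), 0.26)]
dish [(array([387.9, 345.5]), 0.92)]
rinse_bottle [(array([187.8, 200.9]), 0.56)]
beaker [(array([419.6, 395.1]), 0.84)]
top cam at [0.336 0.012 1.444]
lid_hinge [(array([265.4, 168.2]), 0.83)]
lid_tab [(array([260.8, 161.4]), 0.51), (array([216.9, 172.4]), 0.36)]
cam_axle [(array([324.2, 202.8]), 0.68)]
lever_handle [(array([318.5, 236.6]), 0.5), (array([212.5, 175.5]), 0.26)]
specimen [(array([265.4, 203.5]), 0.44)]
fixture [(array([266.6, 205.7]), 0.84)]
jar [(array([211.2, 174.6]), 0.51)]
dish [(array([209. , 215.6]), 0.84)]
rinse_bottle [(array([519.7, 218.9]), 0.63)]
beaker [(array([160.4, 193.4]), 0.61)]
```

View pics/scene0.png

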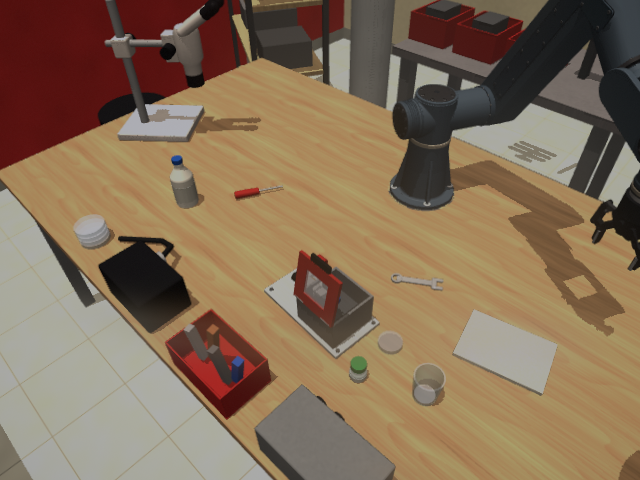

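View pics/top0.png

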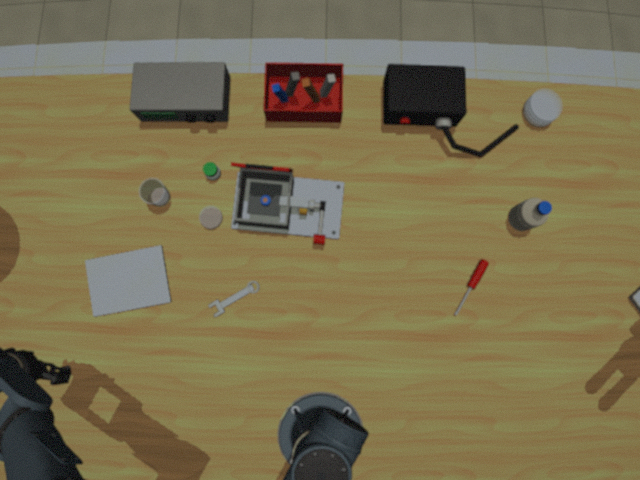

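The scene picture shows the red lid about upright, with its tab at about (321,266). The top picture shows the fixture at about (266,205), the knob at about (319,238) level and pointing to the robot, and the jar and dish on the +y side, clear of the lever.

```bash
python3 - <<'E'
from h import *
from scipy.optimize import least_squares
T=model("top");S=model("scene")
obs=[(T,(0,0,0),(266.6,205.7)),(T,(.065,0,.102),(265.4,168.2)),(T,(0,-.145,.045),(324.2,202.8)),(T,(-.085,-.145,.045),(319,237.5)),
(S,(0,0,0),(335.5,317.4)),(S,(.065,0,.102),(315.7,310.1)),(S,(0,-.145,.045),(299.3,276.4)),
(T,(.075,-.195,.012),(343,181)),(T,(-.075,-.195,.012),(341,238)),(S,(.075,.085,.012),(337,350)),(S,(-.075,.085,.012),(379,320)),(S,(.075,-.195,.012),(265,292))]
def W(p,P): c,s=np.cos(p[2]),np.sin(p[2]); return np.array([p[0]+c*P[0]-s*P[1],p[1]+s*P[0]+c*P[1],P[2]])
f=lambda p:np.concatenate([proj(0,W(p,P),M)-px for M,P,px in obs])
r=least_squares(f,[.55,.1,0],loss="soft_l1",f_scale=2); p=r.x; print(p,np.degrees(p[2])); print(f(p).reshape(-1,2).round(1))
for a in np.arange(1.3,1.95,.1):
    P=(.065-.138*np.cos(a)+.0*a,0,.102+.138*np.sin(a)); print(a.round(2),proj(0,W(p,P),T).round(1),proj(0,W(p,P),S).round(1))
for n in("top","scene"):
    a=cv2.imread(f"pics/{n}0.png"); x,y=(210,140) if n=="top" else (250,230)
    b=cv2.resize(a[y:y+130,x:x+150],None,fx=4,fy=4,interpolation=cv2.INTER_CUBIC); cv2.imwrite(f"pics/{n}c.png",b)
a=np.hstack([cv2.resize(cv2.imread(f"pics/{n}c.png"),(400,347)) for n in("top","scene")]); cv2.imwrite("pics/c.png",a)
E
```

```text
[ 0.58578314  0.15102868 -0.05005057] -2.8676863232844725
[[ 0.  -1.3]
 [-0.4  2.8]
 [-1.9  2.4]
 [ 1.   1.1]
 [-0.6  1.9]
 [-0.6 -1.6]
 [-3.4  0.1]
 [ 0.4 -0.7]
 [-1.3 -0.5]
 [ 0.6  5.6]
 [ 1.5 -0.7]
 [-2.3 -2.6]]
1.3 [258.  173.4] [326.3 260.5]
1.4 [258.4 167.2] [321.7 262.7]
1.5 [258.8 160.9] [317.  265.4]
1.6 [259.3 154.8] [312.1 268.7]
1.7 [259.9 148.9] [307.3 272.5]
1.8 [260.6 143.3] [302.5 276.6]
1.9 [261.3 138. ] [297.8 281.2]
```

View pics/c.png

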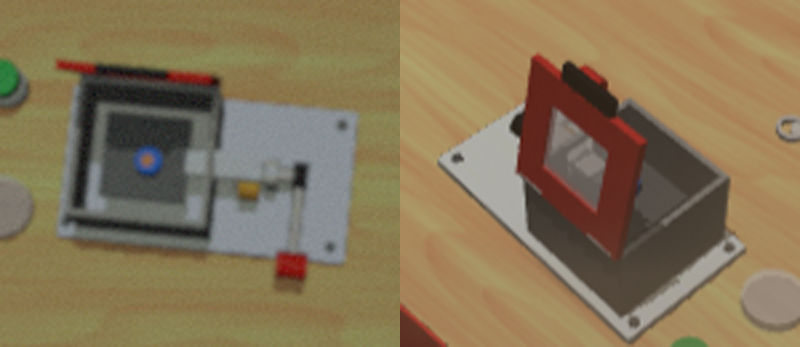

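```bash
cat >> h.py <<'E'
from scipy.optimize import least_squares
def W(p,P): c,s=np.cos(p[2]),np.sin(p[2]); return np.array([p[0]+c*P[0]-s*P[1],p[1]+s*P[0]+c*P[1],P[2]])
E
python3 - <<'E'
from h import *
T=model("top");S=model("scene")
obs=[(T,(0,0,0),(266.6,205.7)),(T,(0,-.145,.045),(324.2,202.8)),(T,(-.085,-.145,.045),(319,237.5)),
(S,(0,-.145,.045),(299.3,276.4)),
(T,(.075,-.195,.012),(343.9,182.4)),(T,(-.075,-.195,.012),(338.6,238.6)),(T,(-.075,.085,.012),(232.5,229)),(S,(.075,.085,.012),(336.2,357)),(S,(-.075,.085,.012),(379.4,321)),(S,(.075,-.195,.012),(265,290))]
f=lambda p:np.concatenate([proj(0,W(p,P),M)-px for M,P,px in obs])
r=least_squares(f,[.55,.1,0],loss="soft_l1",f_scale=2); p=r.x; print(p,np.degrees(p[2])); print(f(p).reshape(-1,2).round(1))
for a in np.arange(1.3,1.65,.1):
    P=(.065-.138*np.cos(a),0,.102+.138*np.sin(a)); print(a.round(2),proj(0,W(p,P),T).round(1),proj(0,W(p,P),S).round(1))
for n,P in dict(tab=(.065-.138*np.cos(1.45),0,.102+.138*np.sin(1.45)),knob=(-.085,-.145,.045),axle=(0,-.145,.045),rimfront=(-.075,0,.1)).items(): print(n,W(p,P).round(3))
print("dish",atz(0,(209,215.6),0,T),"jar",atz(0,(211.2,174.6),0,T),"spanner",atz(0,(258,285),0,T))
s=manip.sense();M=R.from_quat(s["tool_rot"]).as_matrix();print(M.round(3))
E
```

```text
[ 0.58741399  0.15135594 -0.06977377] -3.9977427214162153
[[-0.1 -1.9]
 [-2.1  2.9]
 [ 0.1  1.6]
 [-3.  -0.1]
 [-0.2 -1.3]
 [ 0.3 -0.2]
 [-2.1 -0.2]
 [ 0.1 -0.9]
 [ 0.8 -0.5]
 [-1.9 -1.2]]
1.3 [258.1 172.7] [325.7 260.8]
1.4 [258.6 166.5] [321. 263.]
1.5 [259.2 160.2] [316.2 265.7]
1.6 [259.8 154.1] [311.3 268.9]
tab [0.636 0.148 0.239]
knob [0.493 0.013 0.045]
axle [0.577 0.007 0.045]
rimfront [0.513 0.157 0.1  ]
dish [0.55359355 0.30096976 0.        ] jar [ 6.62926194e-01  3.00136095e-01 -2.22044605e-16] spanner [0.37607993 0.16705584 0.        ]
[[-0.954  0.299 -0.   ]
 [ 0.299  0.954 -0.   ]
 [ 0.    -0.    -1.   ]]
```

Call:
drive_tool --linear '[[0,0,-30],[0,0,-30],[-35,-16,0],[-35,-16,0],[-35,-16,0],[-35,-16,0],[-35,-16,0],[-35,-16,0],[-35,-16,0],[-35,-16,0],[-35,-16,0],[-35,-16,0],[-35,-16,0],[-35,-16,0],[-35,-16,0],[-35,-16,0],[-35,-16,0],[-35,-16,0]]' --rot '[[0,0,0],[0,0,0],[0,0,0],[0,0,0],[0,0,0],[0,0,0],[0,0,0],[0,0,0],[0,0,0],[0,0,0],[0,0,0],[0,0,0],[0,0,0],[0,0,0],[0,0,0],[0,0,0],[0,0,0],[0,0,0]]' --hand '[0,0,0,0,0,0,0,0,0,0,0,0,0,0,0,0,0,0]'

```text
t: 2.6
tcp_pos: [0.6609, 0.1751, 0.3678]
tool_rot: [0.144, 0.99, 0.003, 0.001]
force: [0.9, 0.6, 0.3]
finger_gap: 0.001
```

Call:
drive_tool --linear '[[-22,-10,0],[-22,-10,0],[0,0,0]]' --rot '[[0,0,-6.5],[0,0,-6.5],[0,0,0]]' --hand '[0,0,0]'

```text
t: 2.85
tcp_pos: [0.7066, 0.1356, 0.3665]
tool_rot: [0.03, 1.0, 0.002, 0.004]
force: [1.1, -0.3, 0.8]
finger_gap: -0.001
```

```bash
python3 - <<'E'
from h import *
M=model("wrist"); a=cams.snapshot("wrist"); cv2.imwrite("pics/w1.png",a[:,:,::-1])
for l in("lid_hinge","lid_tab","cam_axle","lever_handle","fixture"):
    r=cams.spot_point(l,"wrist"); print(l,[(np.round(x["at"],1),round(x["score"],2)) for x in r[:2]])
s=manip.sense(); print(s["tcp_pos"],s["tool_rot"],s["force"])
p=[.5874,.1514,-.0698]
for P in((-.085,-.145,.045),(0,-.145,.045),(.065,0,.102),(.048,0,.239)): print(P,proj(0,W(p,P),M).round(1))
E
```

```text
lid_hinge [(array([321.7, 139. ]), 0.86)]
lid_tab [(array([330.5, 121.2]), 0.94)]
cam_axle [(array([174.2,  63.4]), 0.81)]
lever_handle []
fixture [(array([323.2,  74.9]), 0.78)]
[0.70186883 0.14131691 0.36745044] [0.02869544 0.99958245 0.00290939 0.00174307] [ 0.14987568 -0.00932489  0.22582774]
(-0.085, -0.145, 0.045) [166.4 -38.5]
(0, -0.145, 0.045) [176.7  64.2]
(0.065, 0, 0.102) [325.4 137.8]
(0.048, 0, 0.239) [332.9 120.2]
```

View pics/w1.png

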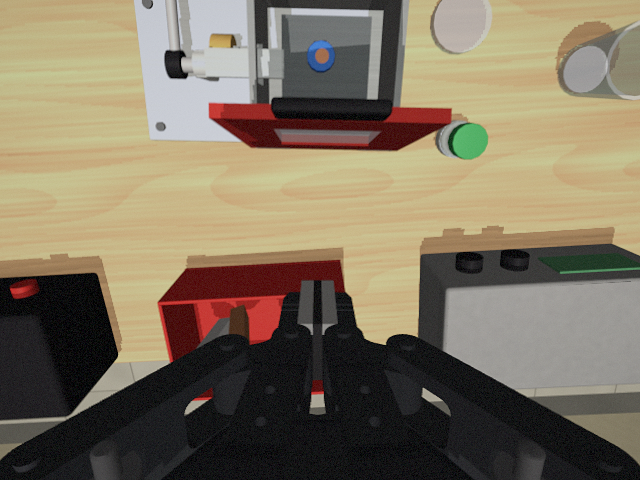

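The wrist view matches the fixture estimate to within about 2 mm: the tab is at (330,121) against a predicted (333,120), and the axle at (174,63) against (177,64). Next I go down behind the lid and start pushing.

Call:
drive_tool --linear '[[0,0,30],[0,0,30],[0,0,18],[0,0,0],[15,0,0],[15,0,0],[6,0,0],[5,0,0],[5,0,0],[5,0,0],[5,0,1],[5,0,1],[5,0,1],[5,0,1]]' --rot '[[0,0,0],[0,0,0],[0,0,0],[0,0,0],[0,0,0],[0,0,0],[0,0,0],[0,0,0],[0,0,0],[0,0,0],[0,0,0],[0,0,0],[0,0,0],[0,0,0]]' --hand '[0,0,0,0,0,0,0,0,0,0,0,0,0,0]'

```text
t: 4.32
tcp_pos: [0.6295, 0.1558, 0.2948]
tool_rot: [0.024, 1.0, 0.004, 0.015]
force: [1.7, 0.8, -0.3]
finger_gap: -0.004
```

```bash
cat > st.py <<'E'
from h import *
p=[.5874,.1514,-.0698]
s=manip.sense(); c=R.from_euler('z',-p[2]).as_matrix()@(np.array(s["tcp_pos"])-[p[0],p[1],0])
print("t",round(s["t"],2),"local tcp mm",(c*1e3).round(1),"tip z",round(c[2]*1e3-72.6,1),"F",np.round(s["force"],2),"gap",round(s["finger_gap"]*85.4,1),"heading",np.degrees(R.from_quat(s["tool_rot"]).as_euler('zyx')).round(1))
print("lid angle if touching", np.arctan2(c[2]-.0726-.102,.065-(c[0]-.011)))
E
python3 st.py
```

```text
t 4.32 local tcp mm [ 41.6   7.3 294.8] tip z 222.2 F [ 1.71  0.83 -0.26] gap -0.3 heading [-177.3    1.8 -179.5]
lid angle if touching 1.2923383702062399
```

Call:
drive_tool --linear '[[5,-0.5,2],[5,-0.5,2],[5,-0.5,2],[5,-0.5,2],[4.5,-0.5,2.2],[4.5,-0.5,2.5],[4.2,-0.5,3],[4.2,-0.5,3],[4.2,-0.5,3],[4.2,-0.5,3.2],[4,-0.5,3.4],[3.8,-0.5,3.6]]' --rot '[[0,0,0],[0,0,0],[0,0,0],[0,0,0],[0,0,0],[0,0,0],[0,0,0],[0,0,0],[0,0,0],[0,0,0],[0,0,0],[0,0,0]]' --hand '[0,0,0,0,0,0,0,0,0,0,0,0]'

```text
t: 5.32
tcp_pos: [0.5707, 0.1529, 0.2585]
tool_rot: [0.024, 1.0, 0.005, 0.015]
force: [1.1, -0.1, -0.1]
finger_gap: -0.001
```

```bash
python3 st.py
```

```text
t 5.32 local tcp mm [-16.7   0.3 258.5] tip z 185.9 F [ 1.14 -0.13 -0.06] gap -0.0 heading [-177.2    1.8 -179.4]
lid angle if touching 0.7355559710227338
```

Call:
drive_tool --linear '[[3.5,0,4.2],[3.5,0,4.2],[3.5,0,4.2],[2,0,3.7],[2,0,3.7],[2,0,3.7],[2,0,3.7],[2,0,3.7],[2,0,3.7],[1,0,3],[1,0,3],[1,0,3],[1,0,3],[1,0,3],[0.8,0,3]]' --rot '[[0,0,0],[0,0,0],[0,0,0],[0,0,0],[0,0,0],[0,0,0],[0,0,0],[0,0,0],[0,0,0],[0,0,0],[0,0,0],[0,0,0],[0,0,0],[0,0,0],[0,0,0]]' --hand '[0,0,0,0,0,0,0,0,0,0,0,0,0,0,0]'

```text
t: 6.57
tcp_pos: [0.5399, 0.1545, 0.1982]
tool_rot: [0.024, 1.0, 0.005, 0.014]
force: [0.1, 0.4, 0.1]
finger_gap: -0.002
```

```bash
python3 st.py
```

```text
t 6.57 local tcp mm [-47.6  -0.3 198.2] tip z 125.6 F [0.13 0.4  0.14] gap -0.2 heading [-177.3    1.6 -179.5]
lid angle if touching 0.1883759691881814
```

Call:
drive_tool --linear '[[0.3,0,2],[0.3,0,2],[0.3,0,2],[0,0,2],[0,0,2],[0,0,2],[0,0,2]]' --rot '[[0,0,0],[0,0,0],[0,0,0],[0,0,0],[0,0,0],[0,0,0],[0,0,0]]' --hand '[0,0,0,0,0,0,0]'

```text
t: 7.15
tcp_pos: [0.5382, 0.1546, 0.1829]
tool_rot: [0.024, 1.0, 0.005, 0.012]
force: [-5.6, -0.6, 26.8]
finger_gap: -0.0
```

```bash
python3 st.py
```

```text
t 7.15 local tcp mm [-49.3  -0.2 182.9] tip z 110.3 F [-5.62 -0.6  26.8 ] gap -0.0 heading [-177.3    1.4 -179.5]
lid angle if touching 0.06611666515105895
```

Call:
drive_tool --linear '[[0,0,-5],[0,0,-25],[0,0,-35],[0,0,-35],[9,-36,0],[9,-36,0],[9,-36,0],[9,-36,0],[0,0,0],[0,0,0]]' --rot '[[0,0,0],[0,0,0],[0,-0.7,0],[0,-0.7,0],[0,0,0.6],[0,0,0.6],[0,0,0],[0,0,0],[0,0,0],[0,0,0]]' --hand '[0,0,0,0,70,70,70,70,70,70]'

```text
t: 7.98
tcp_pos: [0.4917, 0.0076, 0.2853]
tool_rot: [0.032, 0.999, 0.003, 0.029]
force: [0.1, 0.8, 0.7]
finger_gap: 0.816
```

```bash
python3 st.py; python3 - <<'E'
from h import *
p=[.5874,.1514,-.0698]
im=[]
for n in("wrist","scene"):
    M=model(n); a=cams.snapshot(n)[:,:,::-1]
    for l in("lid_tab","cam_axle","lever_handle"):
        r=cams.spot_point(l,n); print(n,l,[(np.round(x["at"],1),round(x["score"],2)) for x in r[:2]])
    for P in((-.073,0,.11),(0,-.145,.045),(-.085,-.145,.045)): print(P,proj(0,W(p,P),M).round(1))
    im.append(cv2.resize(a,(480,360)) if n=="wrist" else cv2.resize(a[230:370,250:374],(319,360)))
cv2.imwrite("pics/b1.png",np.hstack(im))
E
```

```text
t 7.98 local tcp mm [ -85.4 -150.2  285.3] tip z 212.7 F [0.05 0.79 0.7 ] gap 69.7 heading [-176.3    3.3 -179.8]
lid angle if touching 0.6012345151203322
wrist lid_tab [(array([530.2, 235. ]), 0.73), (array([320.1, 189.6]), 0.52)]
wrist cam_axle [(array([319.9, 281.4]), 0.86)]
wrist lever_handle []
(-0.073, 0, 0.11) [528.3 231.6]
(0, -0.145, 0.045) [320.7 279.5]
(-0.085, -0.145, 0.045) [321.5 191.6]
scene lid_tab [(array([357.4, 274.6]), 0.75)]
scene cam_axle [(array([297. , 274.5]), 0.62)]
scene lever_handle [(array([318.9, 259.9]), 0.67), (array([423. , 397.8]), 0.54)]
(-0.073, 0, 0.11) [356.7 275.7]
(0, -0.145, 0.045) [296.4 276.3]
(-0.085, -0.145, 0.045) [320.5 260.2]
```

View pics/b1.png

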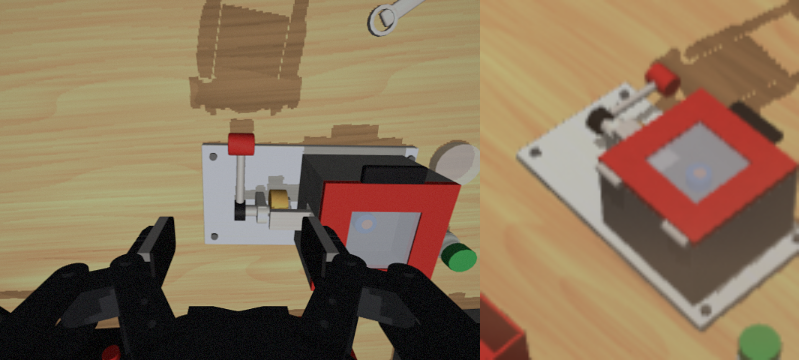

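The lid lies flush on the rim, with the tab at (357,275) where a closed lid should put it. The specimen shows upright through the window. The knob, at about (321,192) in wrist pixels, is where predicted.

Call:
drive_tool --linear '[[0,5,0],[0,0,36],[0,0,36],[0,0,36],[0,0,30],[0,0,0],[0,0,0]]' --rot '[[0,3.3,0],[0,0,0],[0,0,0],[0,0,0],[0,0,0],[0,0,0],[0,0,0]]' --hand '[60,60,60,60,60,60,60]'

```text
t: 8.97
tcp_pos: [0.498, 0.0203, 0.1446]
tool_rot: [0.025, 1.0, 0.003, 0.004]
force: [-0.4, -0.0, 0.4]
finger_gap: 0.703
```

```bash
python3 st.py; python3 - <<'E'
from h import *
p=[.5874,.1514,-.0698]
M=model("wrist"); a=cams.snapshot("wrist")[:,:,::-1]; cv2.imwrite("pics/w3.png",a)
for l in("cam_axle","lever_handle"):
    r=cams.spot_point(l,"wrist"); print(l,[(np.round(x["at"],1),round(x["score"],2)) for x in r[:2]])
for P in((0,-.145,.045),(-.085,-.145,.045),(-.085,-.13,.045),(-.085,-.16,.045)): print(P,proj(0,W(p,P),M).round(1))
E
```

```text
t 8.97 local tcp mm [ -80.  -137.   144.6] tip z 72.0 F [-0.44 -0.02  0.42] gap 60.0 heading [-177.2    0.5 -179.7]
lid angle if touching -0.1902751061506896
cam_axle [(array([297.1, 398.4]), 0.63)]
lever_handle [(array([302.8, 262.1]), 0.67)]
(0, -0.145, 0.045) [300.2 399.9]
(-0.085, -0.145, 0.045) [301.2 261.1]
(-0.085, -0.13, 0.045) [331.3 261.5]
(-0.085, -0.16, 0.045) [271.1 260.6]
```

View pics/w3.png

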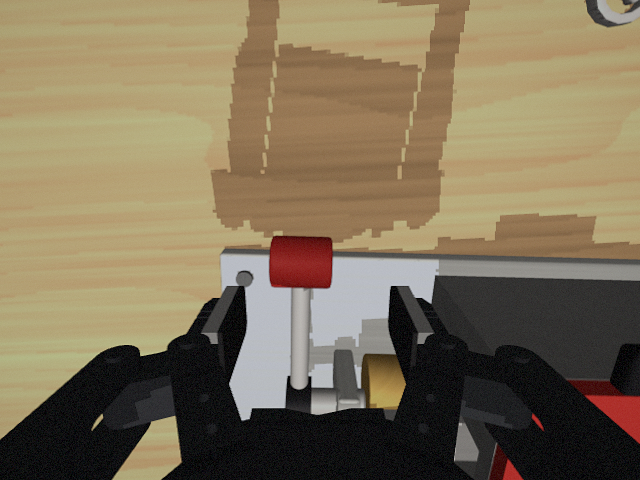

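The knob at (301,262) matches the prediction, and the fingers straddle it 8 mm off in y and 5 mm in x. I correct that and descend.

Call:
drive_tool --linear '[[5,-8,0],[0,0,20],[0,0,20],[0,0,7],[0,0,0]]' --rot '[[0,0,-0.5],[0,0,0],[0,0,0],[0,0,0],[0,0,0]]' --hand '[60,60,60,60,60]'

```text
t: 9.53
tcp_pos: [0.5015, 0.0111, 0.1092]
tool_rot: [0.02, 1.0, 0.0, 0.019]
force: [0.3, -0.5, -0.7]
finger_gap: 0.702
```

```bash
python3 st.py
```

```text
t 9.53 local tcp mm [ -75.9 -146.   109.2] tip z 36.6 F [ 0.27 -0.5  -0.73] gap 60.0 heading [-177.7    2.1  180. ]
lid angle if touching -0.40641885844143816
```

Call:
drive_tool --linear '[[5,0,6],[4,0.5,6],[0,0,0],[0,0,0]]' --rot '[[0,2.1,1],[0,0,0.7],[0,0,0],[0,0,0]]' --hand '[60,60,60,60]'

```text
t: 9.87
tcp_pos: [0.4955, 0.0117, 0.1018]
tool_rot: [0.035, 0.999, -0.0, 0.005]
force: [0.1, 0.1, 0.5]
finger_gap: 0.704
```

```bash
python3 st.py
```

```text
t 9.87 local tcp mm [ -81.9 -145.7  101.8] tip z 29.2 F [0.1  0.12 0.52] gap 60.1 heading [-176.     0.6  180. ]
lid angle if touching -0.4319944419225256
```

Now a small correction, then close on the knob.

Call:
drive_tool --linear '[[4,0,5],[0,0,1],[0,0,0],[0,0,0],[0,0,0],[0,0,0],[0,0,0],[0,0,0]]' --rot '[[0,0.5,0],[0,0,0],[0,0,0],[0,0,0],[0,0,0],[0,0,0],[0,0,0],[0,0,0]]' --hand '[60,60,20,20,20,20,20,20]' --force 60

```text
t: 10.53
tcp_pos: [0.4918, 0.0131, 0.0975]
tool_rot: [0.036, 0.999, 0.001, 0.003]
force: [0.7, 0.7, -1.3]
finger_gap: 0.339
```

```bash
python3 st.py
```

```text
t 10.53 local tcp mm [ -85.7 -144.7   97.5] tip z 24.9 F [ 0.68  0.74 -1.26] gap 29.0 heading [-175.9    0.3 -179.9]
lid angle if touching -0.4448904220116645
```

Gripped: the fingers stopped at 29 mm. Now I swing the lever along its arc.

Call:
drive_tool --linear '[[-0.3,0,-7.4],[-1,0,-7.3],[-1.6,0,-7.2],[-2.2,0,-7],[-2.8,0,-6.8],[-3.4,0,-6.6],[-4,0,-6.2],[-4.5,0,-5.9]]' --rot '[[0,0,0],[0,0,0],[0,0,0],[0,0,0],[0,0,0],[0,0,0],[0,0,0],[0,0,0]]' --hand '[20,20,20,20,20,20,20,20]'

```text
t: 11.2
tcp_pos: [0.5144, 0.0112, 0.156]
tool_rot: [0.037, 0.999, 0.001, 0.005]
force: [4.9, -0.0, -9.7]
finger_gap: 0.337
```

```bash
cat >> st.py <<'E'
g=c+R.from_euler('z',-p[2]).as_matrix()@R.from_quat(s["tool_rot"]).as_matrix()@[0,0,.052]
print("grasp",(g*1e3).round(1),"lever",np.degrees(np.arctan2(g[2]-.045,-g[0])).round(1),"r",(np.hypot(g[2]-.045,g[0])*1e3).round(1))
E
python3 st.py
```

```text
t 11.2 local tcp mm [ -63.  -144.9  156. ] tip z 83.4 F [ 4.94 -0.02 -9.73] gap 28.7 heading [-175.8    0.5 -179.9]
lid angle if touching -0.13310928388244198
grasp [ -62.5 -144.8  104. ] lever 43.3 r 85.9
```

Call:
drive_tool --linear '[[-5.3,0,-5],[-5.7,0,-4.5],[-6.1,0,-4],[-6.5,0,-3.4],[-6.8,0,-2.8],[-7,0,-2.3],[-7.2,0,-1.7],[0,0,0]]' --rot '[[0,0,0],[0,0,0],[0,0,0],[0,0,0],[0,0,0],[0,0,0],[0,0,0],[0,0,0]]' --hand '[20,20,20,20,20,20,20,20]'

```text
t: 11.87
tcp_pos: [0.5575, 0.0078, 0.1805]
tool_rot: [0.036, 0.999, 0.001, -0.004]
force: [-1.1, 0.1, -6.4]
finger_gap: 0.341
```

```bash
python3 st.py
```

```text
t 11.87 local tcp mm [ -19.8 -145.4  180.5] tip z 107.9 F [-1.11  0.13 -6.44] gap 29.1 heading [-175.9   -0.5 -179.9]
lid angle if touching 0.06123899082461231
grasp [ -20.2 -145.3  128.5] lever 76.4 r 85.9
```

Call:
drive_tool --linear '[[-6.5,0,-0.8],[-6.5,0,-0.4],[-5,0,0],[-2,0,0],[0,0,0],[0,0,0]]' --rot '[[0,0,0],[0,0,0],[0,0,0],[0,0,0],[0,0,0],[0,0,0]]' --hand '[20,20,20,20,20,20]'

```text
t: 12.37
tcp_pos: [0.5749, 0.0064, 0.1826]
tool_rot: [0.036, 0.999, 0.001, -0.01]
force: [-3.9, 0.2, 0.6]
finger_gap: 0.339
```

```bash
python3 st.py; python3 - <<'E'
from h import *
p=[.5874,.1514,-.0698]
im=[]
for n in("wrist","scene"):
    M=model(n); a=cams.snapshot(n)[:,:,::-1].copy()
    for l in("cam_axle","lever_handle","lid_tab"):
        r=cams.spot_point(l,n); print(n,l,[(np.round(x["at"],1),round(x["score"],2)) for x in r[:2]])
    for P in((0,-.145,.045),(0,-.145,.13),(-.01,-.145,.13),(-.073,0,.11)): print(P,proj(0,W(p,P),M).round(1))
    im.append(cv2.resize(a,(480,360)) if n=="wrist" else cv2.resize(a[230:370,250:374],(319,360),interpolation=cv2.INTER_CUBIC))
cv2.imwrite("pics/b2.png",np.hstack(im))
E
```

```text
t 12.37 local tcp mm [  -2.4 -145.5  182.6] tip z 110.0 F [-3.88  0.17  0.6 ] gap 28.9 heading [-175.9   -1.1 -179.8]
lid angle if touching 0.10201995103270403
grasp [  -3.4 -145.4  130.6] lever 87.7 r 85.7
wrist cam_axle [(array([315.6, 256.6]), 0.74)]
wrist lever_handle [(array([317.2, 323.8]), 0.89)]
wrist lid_tab []
(0, -0.145, 0.045) [318.6 254.3]
(0, -0.145, 0.13) [319.9 329.8]
(-0.01, -0.145, 0.13) [319.9 306.2]
(-0.073, 0, 0.11) [702.6 129.9]
scene cam_axle [(array([297.2, 277.1]), 0.77), (array([499.3, 353.4]), 0.69)]
scene lever_handle [(array([297.4, 255.2]), 0.61)]
scene lid_tab [(array([355.6, 273.4]), 0.71), (array([424.9, 398.2]), 0.25)]
(0, -0.145, 0.045) [296.4 276.3]
(0, -0.145, 0.13) [294.6 253.5]
(-0.01, -0.145, 0.13) [297.7 251.5]
(-0.073, 0, 0.11) [356.7 275.7]
```

View pics/b2.png

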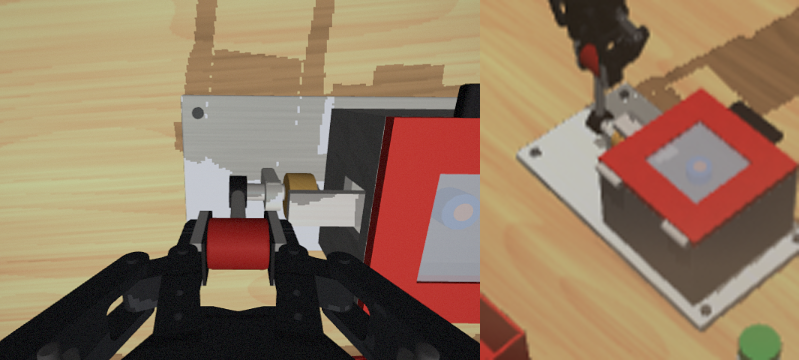

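The lid is still closed and the specimen upright under the window. The knob shows about 3 mm short of the top, at row 324 against a predicted 330, which puts the lever at about 88°. I nudge it forward.

Call:
drive_tool --linear '[[-3,0,0],[0,0,0],[0,0,0]]' --rot '[[0,0.6,0],[0,0,0],[0,0,0]]' --hand '[20,20,20]'

```text
t: 13.02
tcp_pos: [0.5779, 0.0062, 0.1827]
tool_rot: [0.036, 0.999, 0.001, -0.016]
force: [-3.1, -1.0, -0.8]
finger_gap: 0.343
```

```bash
cat > k.py <<'E'
from h import *
p=[.5874,.1514,-.0698]
M=model("wrist"); a=cams.snapshot("wrist"); 
for l in("cam_axle","lever_handle"):
    r=cams.spot_point(l,"wrist"); print(l,[(np.round(x["at"],1),round(x["score"],2)) for x in r[:2]])
for P in((0,-.145,.045),(0,-.145,.13)): print(P,proj(0,W(p,P),M).round(1))
r=cams.regions_of("lever_handle","wrist"); print(r and r[0]["rect"])
E
python3 st.py; python3 k.py
```

```text
t 13.02 local tcp mm [   0.7 -145.5  182.7] tip z 110.1 F [-3.14 -0.99 -0.77] gap 29.3 heading [-175.9   -1.8 -179.8]
lid angle if touching 0.10677485491736277
grasp [  -0.9 -145.5  130.7] lever 89.4 r 85.7
cam_axle [(array([315.8, 248.1]), 0.94)]
lever_handle [(array([316.3, 320.4]), 0.96)]
(0, -0.145, 0.045) [318.6 252. ]
(0, -0.145, 0.13) [319.9 324. ]
[277.2, 290.9, 356.9, 361.9]
```

Call:
drive_tool --linear '[[-0.7,0,0],[0,0,0],[0,0,0],[0,0,0],[0,0,0],[0,0,0]]' --rot '[[0,0,0],[0,0,0],[0,0,0],[0,0,0],[0,0,0],[0,0,0]]' --hand '[20,20,20,20,20,20]'

```text
t: 13.72
tcp_pos: [0.5784, 0.0061, 0.1827]
tool_rot: [0.036, 0.999, 0.001, -0.016]
force: [-3.6, -1.1, -0.0]
finger_gap: 0.344
```

```bash
python3 st.py; python3 k.py
```

```text
t 13.72 local tcp mm [   1.2 -145.5  182.7] tip z 110.1 F [-3.58 -1.07 -0.05] gap 29.4 heading [-175.9   -1.8 -179.8]
lid angle if touching 0.10753945488062559
grasp [  -0.4 -145.5  130.7] lever 89.7 r 85.7
cam_axle [(array([315.1, 247.6]), 0.75)]
lever_handle [(array([314.9, 324.9]), 0.79)]
(0, -0.145, 0.045) [318.6 251.2]
(0, -0.145, 0.13) [319.9 322.9]
[274.8, 290.1, 359.6, 362.2]
```

```bash
python3 -c "
from station import order; print(order.sign_off())"
```

```text
the job is handed in; nothing more can be done
None
```

The lid is closed and the cam lever stands upright, still held by the fingers. I handed the job in at about 14 s of the 48 s allowed.

- **Lid:** I pushed it shut from behind with the closed fingertips, going at about 24 mm/s at the end. The last push reached 27 N on the seated lid. In the camera check after the lever had been swung up, the tab showed within about 3 pixels of where a closed lid should put it.
- **Lever:** I gripped the knob on its flat ends at 60 N and swung it up along its arc. The last reading put it at about 89.7°, with roughly 3.6 N of spring force on the tool and the fingers stopped at 29 mm on the knob. It held steady over the last half second.
- **Specimen:** it showed upright through the window once the lever was up.
- **Other things on the bench:** I touched none of them.

The final camera checks of the knob and axle disagreed with the arm's own reading by 2 to 4 pixels, so the lever angle is good to about 1 to 2°. I did not measure the stage lift directly. I also took no scene picture after the last 4 mm nudge.

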